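Pop a sauce tub and trap it on the chute

TASK

Press the red key of the tub dispenser with one finger so that the yellow-lidded sauce tub pops up out of its nest, and trap the tub with the other finger as it slides down the chute, before it slides off the open lower end. Only press and block: do not pinch, lift or carry the tub, be gentle with it, and leave the other things on the counter where they are. Finish while still holding: one finger keeps the key down and the other keeps the tub stopped on the chute.

Things in the scene. Friction and masses are not known exactly. Their poses are not given: they have to be found in the camera images.
- dispenser: Fixed blue tub dispenser, turned about z. Origin: on the counter under the chute's centre line, z up. The aluminium chute runs along its x at y = 0 and descends towards -x at 18 degrees: deck height = 34 mm + 0.325 x. Nest at the upper (+x) end, red key beside the chute at x = 0, y = -62 mm. Highest point: the nest's back wall at x = 102 mm, 87 mm above the counter.
- key (a joint): Press travel of the red key, m: 0 up, 0.012 fully down. A spring pushes it back (3 N up, 5.4 N fully down); it does not latch. Pressing it by d raises the nest's floor by d: at about 0.008 the tub clears the lip and at once slides down the slippery chute, off its end in well under a second unless blocked.
- key_top (a point): Centre of the top face of the red key (32 mm along the dispenser's x, 28 mm along its y), which moves straight down. The top is 57 mm above the counter when up, 45 mm when fully down. The blue block round it is 40 mm by 36 mm and 42 mm high.
- lane_stop (a point): Point on the chute's deck, on its centre line beside the key (dispenser x = 0, y = 0, 34 mm up), 62 mm from the key's centre: a fingertip here, less than 14 mm above the deck, stops the tub. A tip level with the fully pressed key top is 11 mm above this point. The lane is 53 mm wide between walls 4 mm thick that stand 6 mm over the deck.
- chute_end (a point): Middle of the deck's lower, open end, 52 mm from lane_stop towards the dispenser's -x and 17 mm above the counter; past it a tub drops to the counter.
- nest_lip (a point): Middle of the deck's upper edge, 57 mm from lane_stop towards the dispenser's +x and 53 mm above the counter; beyond it is the nest, a recess 8 mm deep whose floor is the lifter, with a wall behind.
- tub: Loose sealed sauce tub, cream with a yellow lid and white disc on top, 46 mm diameter, 22 mm high, about 60 g, slippery. Origin: centre of its underside; z is its axis, which leans 18 degrees like the chute. It starts in the nest, origin about 83 mm uphill (+x) of the dispenser's origin and 52 mm above the counter.
- spare_a: Bystander: sauce tub with a green lid, 46 mm diameter, 22 mm high, standing on the counter beside the dispenser (+y side). Origin: centre of its underside.
- spare_b: Bystander: another green-lidded tub like spare_a, near it.
- cup: Bystander: white open cup, 70 mm diameter at the rim, 70 mm high, on the key's side of the dispenser, uphill. Origin: centre of its underside.
- sauce: Bystander: red bottle, 56 mm diameter, 160 mm high, well to the side. Origin: centre of its underside.
- spatula: Bystander: spatula lying on the counter to the side. Origin: underside of the tool.
- jar: Bystander: amber jar with a yellow cap, 70 mm diameter, 100 mm high, to the side. Origin: centre of its underside.
Things that resemble listed ones, but are neither listed nor needed, are in the scene too. Leave any orange look-alike of the tub alone.

How it is judged:
On the way, in this order (a step that is already met when the one before it is completed fails the run):
1. the key is being pressed with the tub still in its nest (value of joint key above 0.003 m and x of tub in the frame of dispenser above 0.075 m), for 0.02 s.
2. the tub has popped out of its nest and is stopped on the chute against a finger, with the key held down (x of tub in the frame of dispenser between -0.035 and 0.07 m and z of tub in the frame of dispenser between 0.02 and 0.085 m and angle between tub's own z axis and vertical below 0.6 rad and linear speed of tub below 0.02 m/s and contact force between tub and the fingers above 0.03 N and value of joint key above 0.006 m), for 0.3 s.
At the end, for the whole second after the job is handed in: Key held at least 6 mm down; tub out of its nest (13 mm or more down the chute from its seat), its centre 17 mm or more short of the deck's end, within 34 degrees of upright, under 20 mm/s, pressing a finger with over 0.03 N; bystanders within 30 mm of their starts; all through the last second (all of step 2 and distance of each of spare_a, spare_b, cup, sauce, spatula, jar from where it was at the start of the episode below 0.03 m); the arm keeps its last pose, push and grip.
It fails at once if the tub slid off the chute or fell from it (x of tub in the frame of dispenser below -0.05 m or z of tub in the frame of dispenser below 0.012 m).
It fails at once if the tub was lifted more than about 30 mm (z of tub in the frame of dispenser above 0.085 m).
It fails at once if the tub was squeezed or hit with more than 20 N (contact force between tub and the fingers above 20 N).
It fails at once if a bystander was moved more than 30 mm (distance of any of spare_a, spare_b, cup, sauce, spatula, jar from where it was at the start of the episode above 0.03 m).
It also fails if it takes over 32 s, if anything falls off the work surface, if the arm or the gripper's body presses on something with over 40 N, if the wrist force passes 120 N, or if a joint passes its speed limit or range.

ROBOT

A 7-joint arm with a two-finger parallel gripper is mounted at the origin on the work surface. World frame = base frame: x ahead of the robot, y to its left, z up, the work surface at z = 0. Lengths are in m, angles in rad, forces in N, time in s.
With the tool pointing down it reaches from about 0.4 to 0.875 m from the base axis. Payload 19.3 kg.
Tool frame: the origin (TCP) lies midway between the tips of the shut fingers; the grasp point (between the pads) lies 19 mm behind it (bot.pinch_z is the distance from the TCP to the grasp point, in m); z points along the fingers, y is the line along which they close (so a half turn about z gives the same grasp; the last joint's range is limited). The gripper opens to 85 mm and grips with 20 to 120 N. Pads are 22 mm wide; open, the fingers measure 114 mm over their backs; the gripper's body (76 mm by 85 mm) begins 54 mm behind the grasp point. The pads swing forward as they close: fully open they stand 13 mm farther back than shut.
Start: joints at [-1.33, 0.521, -0.036, 1.599, 0.021, 1.021, -0.113], TCP at [0.191, 0.595, 0.231] pointing down, gripper open.
Joint ranges: [-2.91, 2.91], [-0.3, 2.13], [-1.5, 1.42], [0.17, 2.43], [-1.26, 4.41], [0.16, 1.93], [-2.52, 2.52]. Speed limits (rad/s): [1.89, 1.89, 2.39, 2.39, 3.01, 3.01, 3.01].

INTERFACE

Orientations are given as [roll, pitch, yaw] about the fixed x, y, z axes, in that order (R = Rz(yaw) Ry(pitch) Rx(roll)).
In Python, from workcell import observe, viewer, bot gives the robot as it stands. The module is installed in compiled form; this text tells all that it offers.
- The arm moves only by the tool play_rows, never from a script. Its argument "motion" is a list of rows, each a list of 7 numbers: the shift along the tool's x, y, z in cm, then the turn, a rotation vector about the tool's x, y, z in rad, then the opening, from -1 (shut) to 1 (fully open), so that 0 is half open. A call has exactly 5 rows; each row is the pose to reach, as a shift and turn from the pose commanded when the call began, along the tool's axes at that moment; what a row does not reach only later rows make up. A row lasts 1/10 s, in which the tool goes at most 50 mm and 8.59 degrees, less where a joint would pass 70% of its speed; a pose out of reach is approached as far as the arm can. A call with a gripper value outside its range is refused whole. The fingers move at their own pace and stop on an object; "squeeze" is the grip in N (left out, the last holds). Time passes only in rows, so rows that repeat a pose let the fingers close, or fill a call up. It gives the time, the measured TCP pose, the force, the opening and the grip force at its end, in the units of the state.
- observe(): the state, without advancing time (a new reading comes with each control period).
- viewer.grab_frame(name): name is "scene" or "top" or "wrist"; returns (picture, depth): 480x640x3 uint8, red, green, blue; 480x640 float32, m along the optical axis (not along the pixel's ray), 0 where there is no reading.
- viewer.camera_info(name): a dict with "fx", "fy", "cx", "cy" (pixels), "R" (3x3) and "t" (3): a world point X has camera coordinates R X + t. Camera axes: x right, y down, z forward; pixel columns grow to the right and rows downward; lengths in m; the calibration is good to about 2 mm. The wrist camera is an equidistant fisheye: a pixel r from the principal point sees the ray r / f radians off the axis. A picture is of the moment at which its call begins: read the wrist's pose just before it. camera_info takes no time and is no camera call; for the wrist camera it gives the pose at the moment of the call.
- bot.job_done(): hands the job in; it is judged then, once.
The state is a dict: "clock": time; "qpos": joint angles; "qd": joint speeds; "joint_efforts": joint torques, N m; "position": TCP position; "tool_rot": TCP orientation; "force": force on the tool from outside, world axes, zero at the start; "moment": the same for the moment, N m; "grip_width": finger opening in m; "finger_force": force on a finger pad.
Only numpy, scipy, OpenCV 4.12 (cv2) and the standard library are available. Lean on these libraries where they do the work, as an engineer would, in place of code of your own. Each camera call takes 0.05 s, during which the arm holds its last target. There are 200 camera calls.

## Working session

There is one attempt and no reset: what is moved stays moved. The work goes in short steps, Python scripts to look and compute and a tool call to move; the robot and the scene stay as the last step left them, time stands still between calls to the robot, and variables do not carry over. Pictures are saved under pics/ and viewed, at most 10 in all, crops included, and the job is handed in when it is done.

Besides the shell and the picture viewer there is one more tool, called after ">>>" by a JSON object that holds its "method" and its "body". play_rows: Moves the arm, as the interface text tells. Its arguments: {"type":"object","properties":{"motion":{"type":"array"},"squeeze":{"type":"number"}},"required":["motion"]}

```bash
mkdir -p pics; python3 - <<'E'
from workcell import observe, viewer, bot
import cv2,numpy as np
s=observe();print({k:np.round(v,3).tolist() for k,v in s.items()}, bot.pinch_z)
for n in("top","scene"):
    p,d=viewer.grab_frame(n);np.savez(f"{n}.npz",p=p,d=d)
    cv2.imwrite(f"pics/{n}.png",p[:,:,::-1])
    print(n,viewer.camera_info(n))
E
```

```text
{'clock': 0.0, 'qpos': [-1.33, 0.522, -0.036, 1.6, 0.021, 1.021, -0.113], 'qd': [0.001, -0.001, 0.001, -0.001, 0.0, -0.0, 0.001], 'joint_efforts': [-0.003, -92.71, 1.979, -36.994, 0.018, 0.008, -0.0], 'position': [0.191, 0.595, 0.231], 'tool_rot': [-3.14, 0.0, 2.831], 'force': [-0.294, -0.607, 0.804], 'moment': [0.038, -0.029, 0.002], 'finger_force': 0.0, 'grip_width': 0.086} 0.0187
top {'fx': 510.6286756826084, 'fy': 510.6286756826084, 'cx': 309.73165890275203, 'cy': 239.17580155970614, 'R': array([[-1.23321497e-02, -9.99921934e-01, -2.01114433e-03],
       [-9.87329799e-01,  1.24950151e-02, -1.58188948e-01],
       [ 1.58201728e-01,  3.48529442e-05, -9.87406812e-01]]), 't': array([0.0093352 , 0.61837795, 1.41674872])}
scene {'fx': 465.57408986869257, 'fy': 465.57408986869257, 'cx': 312.8656364250532, 'cy': 231.5323145895635, 'R': array([[-4.94895363e-01,  8.68952574e-01,  6.53328772e-05],
       [ 4.85735217e-01,  2.76703568e-01, -8.29154047e-01],
       [-7.20513621e-01, -4.10312758e-01, -5.59020180e-01]]), 't': array([ 0.27875934, -0.25302618,  1.51830939])}
```

View pics/top.png

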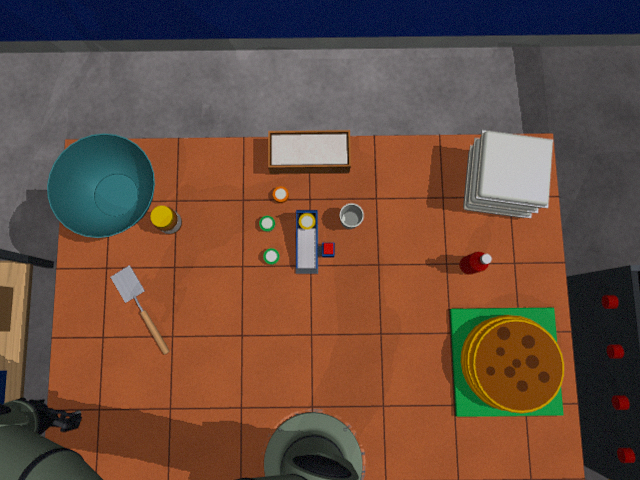

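View pics/scene.png

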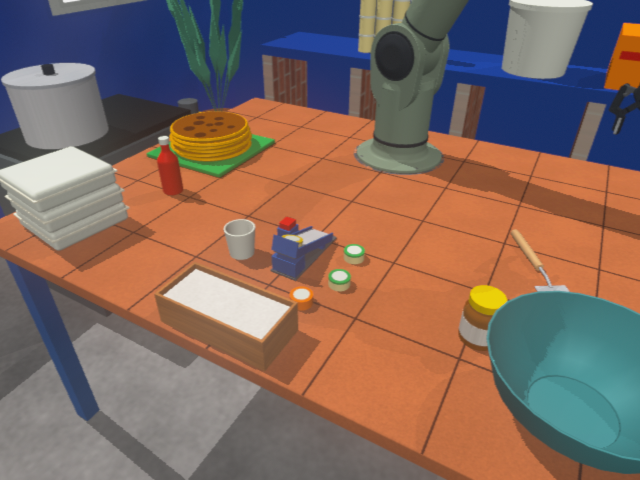

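The top view shows the yellow-lidded tub in its nest at (307,222), the red key at (328,250), and the chute running down to (307,272). The green spares are at (267,224) and (271,257), the cup is at (351,215), and the orange look-alike is at (280,194). The tub to use is the yellow-lidded one at (307,222), because it sits in the dispenser's nest. I'll measure these and check them in a crop.

```bash
cat > h.py <<'E'
import numpy as np,cv2
from workcell import observe,viewer,bot
def cloud(d,c):
    v,u=np.mgrid[:480,:640]
    P=np.stack([(u-c['cx'])/c['fx']*d,(v-c['cy'])/c['fy']*d,d],-1)
    return (P-c['t'])@c['R']
E
python3 - <<'E'
from h import *
z=np.load("top.npz");p,d=z['p'],z['d'];W=cloud(d,viewer.camera_info("top"))
hsv=cv2.cvtColor(p,cv2.COLOR_RGB2HSV).astype(int);H,S,V=hsv[...,0],hsv[...,1],hsv[...,2]
roi=np.zeros((480,640),bool);roi[200:285,285:345]=1
red=roi&((H<4)|(H>176))&(S>190)&(V>90)
top=red&(W[...,2]>.05)
for n,m in(("red",red),("keytop",top),("yellow",roi&(H>20)&(H<35)&(S>120)),("blue",roi&(H>100)&(H<130)&(S>90)&(V>40)),("chute",roi&(S<60)&(V>110)&(W[...,2]>.01)&(W[...,2]<.06)&(np.mgrid[:480,:640][1]<320))):
    q=W[m];print(n,m.sum(),q.mean(0).round(4),np.percentile(q,[5,50,95],axis=0).round(4).tolist())
    r=cv2.minAreaRect(q[:,:2].astype(np.float32)*1000);print(r)
cv2.imwrite("pics/c.png",cv2.resize(p[180:290,250:380,::-1],None,fx=6,fy=5.4,interpolation=cv2.INTER_CUBIC))
E
```

```text
red 96 [ 0.5905 -0.05    0.0585] [[0.5765, -0.0614, 0.0543], [0.5907, -0.0499, 0.0579], [0.6046, -0.0387, 0.0641]]
((590.9859619140625, -50.08586120605469), (22.969484329223633, 30.631656646728516), 88.68341827392578)
keytop 96 [ 0.5905 -0.05    0.0585] [[0.5765, -0.0614, 0.0543], [0.5907, -0.0499, 0.0579], [0.6046, -0.0387, 0.0641]]
((590.9859619140625, -50.08586120605469), (22.969484329223633, 30.631656646728516), 88.68341827392578)
yellow 130 [0.6697 0.0093 0.0717] [[0.6479, -0.0114, 0.0512], [0.6713, 0.0087, 0.0736], [0.6911, 0.0314, 0.0835]]
((669.7347412109375, 10.228440284729004), (49.12464904785156, 46.58190155029297), 89.35147094726562)
blue 328 [0.6245 0.0036 0.0469] [[0.5499, -0.0502, 0.0049], [0.6191, -0.0059, 0.0455], [0.7005, 0.0416, 0.0891]]
((619.76708984375, -12.153007507324219), (106.62388610839844, 165.13182067871094), 89.01837921142578)
chute 691 [0.5944 0.0112 0.0364] [[0.545, -0.0128, 0.0196], [0.5948, 0.0105, 0.0368], [0.642, 0.0351, 0.0531]]
((594.5137329101562, 11.425174713134766), (49.49052810668945, 107.339111328125), 89.34449768066406)
```

View pics/c.png

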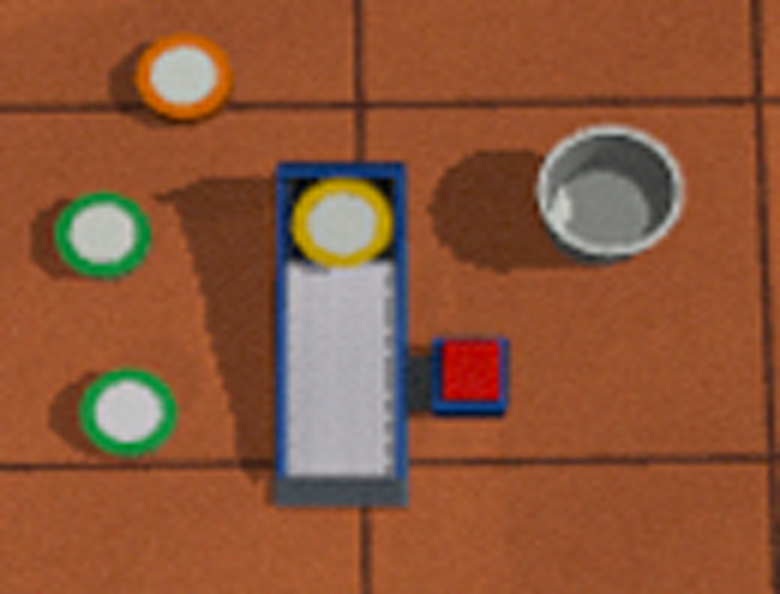

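The crop confirms the yellow-lidded tub in the nest; the key is at crop (470,370) and the lane is to its left. The key is at about (0.591,-0.050), lane_stop at about (0.592,0.011), and the dispenser's yaw is about -0.01. Moving above it now.

>>> {"method": "play_rows", "body": {"motion": [[-3.5,-2.8,0,0,0,0,0.18],[-7,-5.6,0,0,0,0,0.18],[-10.5,-8.4,0,0,0,0,0.18],[-14,-11.2,0,0,0,0,0.18],[-17.5,-14,0,0,0,0,0.18]]}}

```text
clock: 0.6
position: [0.3156, 0.4065, 0.2311]
tool_rot: [-3.141, -0.0, 2.831]
force: [1.0, 0.7, 0.1]
grip_width: 0.0507
finger_force: 0.0
```

>>> {"method": "play_rows", "body": {"motion": [[-3.5,-2.8,0,0,0,0,0.18],[-7,-5.6,0,0,0,0,0.18],[-10.5,-8.4,0,0,0,0,0.18],[-14,-11.2,0,0,0,0,0.18],[-17.5,-14,0,0,0,0,0.18]]}}

```text
clock: 1.1
position: [0.4394, 0.2197, 0.2313]
tool_rot: [-3.142, -0.0, 2.831]
force: [0.9, 0.4, 0.0]
grip_width: 0.0503
finger_force: 0.0
```

>>> {"method": "play_rows", "body": {"motion": [[-3.5,-2.8,0,0,0,0,0.18],[-7,-5.6,0,0,0,0,0.18],[-10.5,-8.4,0,0,0,0,0.18],[-14,-11.2,0,0,0,0,0.18],[-17.5,-14,0,0,0,0,0.18]]}}

```text
clock: 1.6
position: [0.5632, 0.0329, 0.2312]
tool_rot: [-3.141, -0.0, 2.831]
force: [1.9, 0.8, -0.5]
grip_width: 0.0501
finger_force: 0.0
```

>>> {"method": "play_rows", "body": {"motion": [[-2.5,-2,0,0,0,-0.1,0.18],[-4.5,-4,3,0,0,-0.2,0.18],[-4.5,-4,6.5,0,0,-0.3,0.18],[-4.5,-4,10,0,0,-0.3,0.18],[-4.5,-4,10,0,0,-0.3,0.18]]}}

```text
clock: 2.1
position: [0.5906, -0.0175, 0.1273]
tool_rot: [-3.141, -0.007, 3.13]
force: [-0.2, -0.0, 1.0]
grip_width: 0.0505
finger_force: 0.0
```

```bash
python3 - <<'E'
from h import *
s=observe();print(s['position'],s['tool_rot'],s['force'],s['grip_width'])
p,d=viewer.grab_frame("wrist");c=viewer.camera_info("wrist");print(c);np.savez("wrist.npz",p=p,d=d)
cv2.imwrite("pics/w1.png",p[:,:,::-1])
E
```

```text
[ 0.59063574 -0.01748435  0.12734398] [-3.14124302 -0.00694456  3.13033715] [-2.19982764e-01 -5.22527788e-04  1.03837672e+00] 0.05052104583833457
{'fx': 371.64829954431775, 'fy': 371.64829954431775, 'cx': 315.0215304541, 'cy': 235.6255057442159, 'R': array([[ 1.11286025e-02,  9.99937641e-01, -9.31950290e-04],
       [ 9.62303783e-01, -1.04564668e-02,  2.71775813e-01],
       [ 2.71749120e-01, -3.92130428e-03, -9.62360140e-01]]), 't': array([ 0.01069441, -0.5781221 ,  0.12038795])}
```

View pics/w1.png

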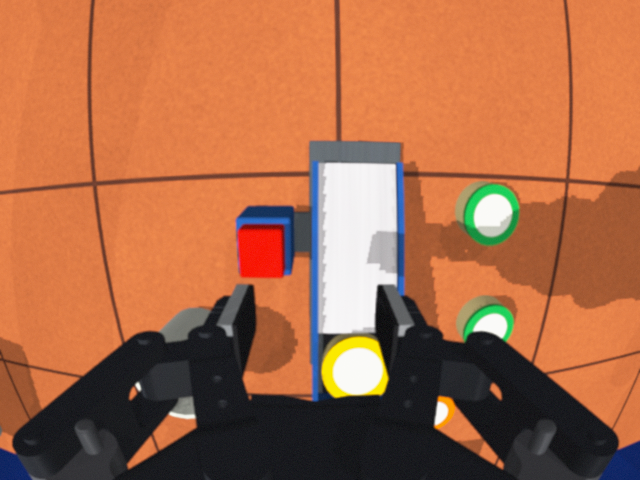

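The wrist view shows the key at (262,250), the lane at x of about 360, and the two fingertips at (245,290) and (385,290). Next I'll measure the tips and key from depth.

```bash
python3 - <<'E'
from h import *
z=np.load("wrist.npz");p,d=z['p'],z['d'];c=viewer.camera_info("wrist")
v,u=np.mgrid[:480,:640];dx,dy=u-c['cx'],v-c['cy'];r=np.hypot(dx,dy)+1e-9;t=r/c['fx']
k=np.tan(t)/r*d;W=(np.stack([dx*k,dy*k,d],-1)-c['t'])@c['R']
H,S,V=[x.astype(int) for x in cv2.split(cv2.cvtColor(p,cv2.COLOR_RGB2HSV))]
def show(n,m):
    m=m&(d>0);q=W[m];print(n,m.sum(),q.mean(0).round(4),np.percentile(q,[2,50,98],axis=0).round(4).tolist())
show("key",((H<4)|(H>176))&(S>200)&(V>120)&(v>222)&(v<282)&(u>232)&(u<290))
show("chute",(S<60)&(V>110)&(u>312)&(u<400)&(v>165)&(v<330)&(W[...,2]<.07))
show("yellow",(H>20)&(H<35)&(S>120)&(v>330)&(v<400)&(u>315)&(u<395))
f=(S<90)&(V<150)&(W[...,2]>.1)&(W[...,2]<.15)&(v>270)&(v<350)
show("Lf",f&(u<270)&(u>200));show("Rf",f&(u>360)&(u<440))
E
```

```text
key 2214 [ 0.5932 -0.0503  0.0595] [[0.579, -0.0633, 0.0549], [0.593, -0.0503, 0.0597], [0.6089, -0.0373, 0.061]]
chute 11761 [0.5954 0.0097 0.0365] [[0.5477, -0.0141, 0.0208], [0.5946, 0.0091, 0.0363], [0.6482, 0.0367, 0.054]]
yellow 1683 [0.6573 0.0037 0.0866] [[0.5825, -0.013, 0.0612], [0.6592, -0.0004, 0.0742], [0.693, 0.0276, 0.2041]]
Lf 554 [ 0.5867 -0.0453  0.1446] [[0.5811, -0.0543, 0.1381], [0.5853, -0.0431, 0.1448], [0.6004, -0.042, 0.1498]]
Rf 645 [0.5882 0.0108 0.1436] [[0.5819, 0.0078, 0.1356], [0.5863, 0.0084, 0.144], [0.6027, 0.0203, 0.1498]]
```

>>> {"method": "play_rows", "body": {"motion": [[-0.5,0,2,0,0,0,0.18],[-0.5,0,4,0,0,0,0.18],[-0.5,0,6,0,0,0,0.18],[-0.5,0,6.6,0,0,0,0.18],[-0.5,0,6.6,0,0,0,0.18]]}}

```text
clock: 2.65
position: [0.5985, -0.0171, 0.0663]
tool_rot: [-3.142, 0.0, 3.131]
force: [-0.5, 0.3, 0.2]
grip_width: 0.0509
finger_force: 0.0
```

>>> {"method": "play_rows", "body": {"motion": [[0,0,0.2,0,0,0,0.18],[0,0,0.4,0,0,0,0.18],[0,0,0.4,0,0,0,0.18],[0,0,0.4,0,0,0,0.18],[0,0,0.4,0,0,0,0.18]]}}

```text
clock: 3.15
position: [0.5982, -0.0173, 0.0615]
tool_rot: [-3.142, 0.0, 3.131]
force: [-0.4, 0.6, -0.3]
grip_width: 0.05
finger_force: 0.0
```

>>> {"method": "play_rows", "body": {"motion": [[0,0,0.2,0,0,0,0.18],[0,0,0.4,0,0,0,0.18],[0,0,0.4,0,0,0,0.18],[0,0,0.4,0,0,0,0.18],[0,0,0.4,0,0,0,0.18]]}}

```text
clock: 3.65
position: [0.5981, -0.0173, 0.0573]
tool_rot: [-3.142, -0.0, 3.131]
force: [0.1, 0.7, -0.5]
grip_width: 0.0502
finger_force: 0.0
```

>>> {"method": "play_rows", "body": {"motion": [[0,0,0.2,0,0,0,0.18],[0,0,0.3,0,0,0,0.18],[0,0,0.3,0,0,0,0.18],[0,0,0.3,0,0,0,0.18],[0,0,0.3,0,0,0,0.18]]}}

```text
clock: 4.15
position: [0.5981, -0.0173, 0.0543]
tool_rot: [-3.142, -0.0, 3.131]
force: [-0.0, -1.1, 0.3]
grip_width: 0.0503
finger_force: 0.0
```

>>> {"method": "play_rows", "body": {"motion": [[0,0,0.1,0,0,0,0.18],[0,0,0.2,0,0,0,0.18],[0,0,0.2,0,0,0,0.18],[0,0,0.2,0,0,0,0.18],[0,0,0.2,0,0,0,0.18]]}}

```text
clock: 4.65
position: [0.5982, -0.0173, 0.0524]
tool_rot: [-3.142, 0.0, 3.131]
force: [-1.0, -0.0, 3.4]
grip_width: 0.0501
finger_force: 1.9
```

>>> {"method": "play_rows", "body": {"motion": [[0,0,0.1,0,0,0,0.18],[0,0,0.2,0,0,0,0.18],[0,0,0.2,0,0,0,0.18],[0,0,0.2,0,0,0,0.18],[0,0,0.2,0,0,0,0.18]]}}

```text
clock: 5.15
position: [0.5982, -0.0173, 0.0503]
tool_rot: [-3.142, 0.0, 3.131]
force: [1.1, 1.2, 5.0]
grip_width: 0.0503
finger_force: 2.1
```

Contact came at a TCP height of about 0.0535, so the key is about 3 mm down. Now the quick press.

>>> {"method": "play_rows", "body": {"motion": [[0,0,0.1,0,0,0,0.18],[0,0,0.1,0,0,0,0.18],[0,0,0.8,0,0,0,0.18],[0,0,0.8,0,0,0,0.18],[0,0,0.8,0,0,0,0.18]]}}

```text
clock: 5.65
position: [0.5984, -0.0173, 0.0424]
tool_rot: [-3.142, 0.0, 3.131]
force: [1.4, -1.5, 4.8]
grip_width: 0.05
finger_force: 2.8
```

```bash
python3 - <<'E'
from h import *
p,d=viewer.grab_frame("wrist");cv2.imwrite("pics/w2.png",p[:,:,::-1])
p,d=viewer.grab_frame("scene");cv2.imwrite("pics/s2.png",cv2.resize(p[190:300,220:380,::-1],None,fx=5,fy=5))
for i in range(3):
    s=observe();print(s['clock'],s['position'],s['force'],s['finger_force'],s['grip_width'])
    viewer.grab_frame("top")
E
```

```text
5.75 [ 0.59834911 -0.0173425   0.04240459] [1.19271598 0.66218723 5.22842185] 2.8900872517260723 0.05021341541510922
5.8 [ 0.59834379 -0.01733821  0.04241591] [ 1.12425961 -0.84131579  5.87622267] 2.884164543938823 0.0502994403966998
5.85 [ 0.59834414 -0.01735277  0.04244886] [0.62423154 0.21438666 4.80320716] 2.8806114368489943 0.050214005045412194
```

View pics/w2.png

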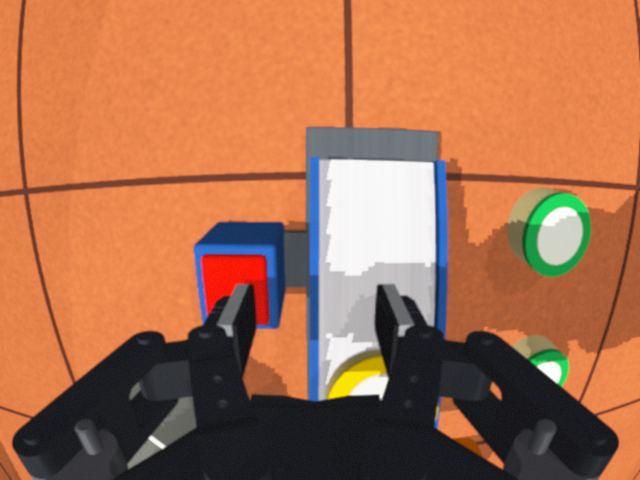

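View pics/s2.png

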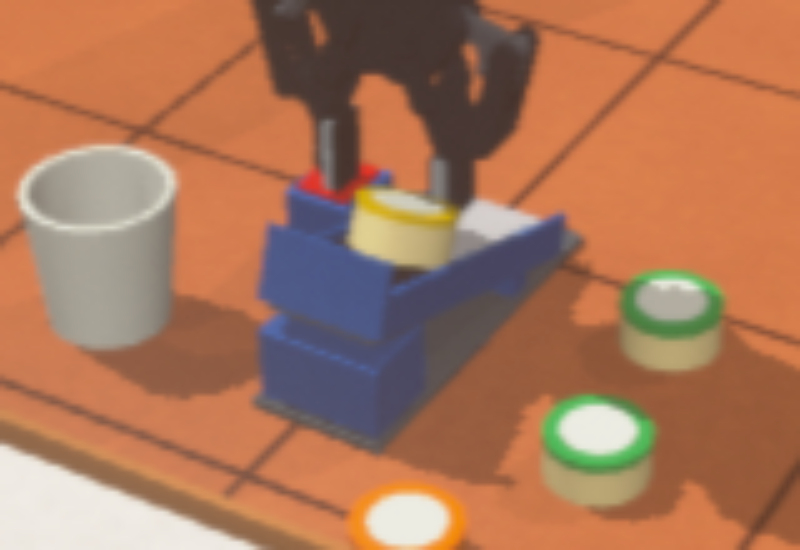

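The wrist and scene views show the key pressed. The yellow lid is at (365,380) in the wrist view, out of the nest and against the lane finger. I'll hold a moment to settle, then measure where the tub is.

>>> {"method": "play_rows", "body": {"motion": [[0,0,0,0,0,0,0.18],[0,0,0,0,0,0,0.18],[0,0,0,0,0,0,0.18],[0,0,0,0,0,0,0.18],[0,0,0,0,0,0,0.18]]}}

```text
clock: 6.4
position: [0.5983, -0.0173, 0.0424]
tool_rot: [3.142, 0.0, 3.131]
force: [0.6, -0.3, 6.3]
grip_width: 0.0501
finger_force: 2.9
```

```bash
python3 - <<'E'
from h import *
for i in range(2):
    p,d=viewer.grab_frame("scene");W=cloud(d,viewer.camera_info("scene"))
    H,S,V=[x.astype(int) for x in cv2.split(cv2.cvtColor(p,cv2.COLOR_RGB2HSV))]
    v,u=np.mgrid[:480,:640]
    roi=(v>222)&(v<250)&(u>285)&(u<318)
    m=roi&(H>20)&(H<35)&(S>60)&(W[...,2]>.04);q=W[m]
    print(m.sum(),np.percentile(q,[3,50,97],axis=0).round(4).tolist())
    m=roi&(H>23)&(H<35)&(S>150);q=W[m];print("lid",m.sum(),np.percentile(q,[3,50,97],axis=0).round(4).tolist())
    m=(v>215)&(v<232)&(u>275)&(u<300)&((H<4)|(H>176))&(S>180);q=W[m];print("key",m.sum(),np.percentile(q,[10,50,90],axis=0).round(4).tolist())
E
```

```text
237 [[0.6226, -0.0062, 0.0584], [0.6504, 0.0186, 0.0698], [0.6594, 0.0318, 0.0799]]
lid 26 [[0.6372, -0.0047, 0.0728], [0.65, 0.0125, 0.0778], [0.8289, 0.1359, 0.2202]]
key 27 [[0.5846, -0.0592, 0.0434], [0.6027, -0.0445, 0.0451], [0.6091, -0.0403, 0.0461]]
237 [[0.6227, -0.0076, 0.0587], [0.6501, 0.0179, 0.0695], [0.6594, 0.0316, 0.0789]]
lid 24 [[0.6349, -0.0072, 0.0731], [0.6491, 0.0093, 0.0777], [0.6533, 0.0312, 0.0805]]
key 27 [[0.5853, -0.0599, 0.0439], [0.6046, -0.0455, 0.0456], [0.6089, -0.0397, 0.0468]]
```

The tub is steady at about 45 mm uphill of lane_stop, against the finger. The key top is at about 0.045 m, so it is essentially fully down.

```bash
python3 -c "
from workcell import bot
print(bot.job_done())"
```

```text
the job is handed in; nothing more can be done
None
```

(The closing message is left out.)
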